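# Light up the carburettor throat

## Robot

A 7-joint arm with a two-finger parallel gripper is mounted at the origin on the work surface. World frame = base frame: x ahead of the robot, y to its left, z up, the work surface at z = 0. Lengths are in m, angles in degrees, forces in N, time in s.
With the tool pointing down it reaches from about 0.425 to 0.875 m from the base axis. Payload 4.7 kg.
Tool frame: the origin (TCP) lies on the mounting face of the last link; the fingertips stand tcp_to_tips ahead of it and the grasp point (between the pads) lies 164 mm ahead of it (tcp_to_tips is the distance from the TCP to the fingertips, in m); z points along the fingers, y is the line along which they close (so a half turn about z gives the same grasp; the last joint's range is limited). The gripper opens to 87 mm and grips with 3 to 60 N. Pads are 19 mm wide; open, the fingers measure 117 mm over their backs; the gripper's body (75 mm by 190 mm) begins 51 mm behind the grasp point.
Start: joints at [77.642, 18.392, -4.016, 83.108, 1.295, 78.541, -3.26], TCP at [0.148, -0.633, 0.405] pointing down, gripper open.
Joint ranges: [-163.93, 163.93], [-17.29, 119.83], [-79.2, 71.16], [3.27, 140.29], [-89.18, 269.18], [5.43, 117.66], [-154.24, 154.24]. Speed limits (degrees/s): [147.25, 147.25, 180, 180, 180, 180, 180].

## Interface

Orientations are given as [roll, pitch, yaw] about the fixed x, y, z axes, in that order (R = Rz(yaw) Ry(pitch) Rx(roll)).
In Python, from cell import get_obs, read_camera, sign_off, tcp_to_tips gives the robot as it stands.
- The arm moves only by the tool drive_tool, never from a script. Its argument "rows" is one flat list of numbers, 7 for each row, row after row: the shift along the tool's x, y, z in m, then the turn, a rotation vector about the tool's x, y, z in rad, then the gripper command: -1 is shut, 1 is fully open, values between are in proportion. In form: [tx, ty, tz, rx, ry, rz, fingers, tx, ty, tz, rx, ry, rz, fingers, ...]. A call has 1 to 5 rows; each row shifts and turns the commanded pose from where the row before left it, along the tool's axes as they then stand; what a row does not reach is not made up. A row lasts 1/8 s, in which the tool goes at most 62.5 mm and 10.7 degrees, less where a joint would pass 70% of its speed; a pose out of reach is approached as far as the arm can. A call is refused whole if a number of a shift passes 0.0625 or a number of a turn 0.188, either way. A call with a gripper value outside its range is refused whole. The fingers move at their own pace and stop on an object; "grip_force" is the grip in N (left out, the last holds). Time passes only in rows, so rows that do not move let the fingers close. It gives the time, the measured TCP pose, the force, the opening and the grip force at its end, in the units of the state.
- get_obs(): the state, without advancing time (a new reading comes with each control period).
- read_camera(name): name is "scene" or "top" or "wrist"; returns a dict with "color" (420x560x3 uint8, blue, green, red), "fov_y" (degrees; the focal length in pixels is half the picture's height over the tangent of half this angle, whatever the lens; pixels are square), "cx", "cy" (the principal point, pixels), "k1" (the pictures are not rectified: a ray, as slopes to the right and down, at radius r is drawn at 1 + k1 r^2 times it, then the intrinsics apply), "cam_to_world" (4x4, takes a point from camera to world coordinates); the wrist camera has in their place "mount" (4x4, takes a point from camera to tool coordinates, whose origin is the TCP and whose axes are the flange's). Camera axes: x right, y up, looking along -z (the intrinsics and any distortion apply to the point x, -y, -z); pixel columns grow to the right and rows downward; lengths in m; the calibration is good to about 2 mm. A picture is of the moment at which its call begins: read the wrist's pose just before it. There is no depth.
- sign_off(): hands the job in; it is judged then, once.
The state is a dict: "time_s": time; "qpos": joint angles; "joint_velocities": joint speeds; "effort": joint torques, N m; "tool_pos": TCP position; "tool_rot": TCP orientation; "force": force on the tool from outside, world axes, zero at the start; "wrist_torque": the same for the moment, N m; "grip_width": finger opening in m; "grasp_force": force on a finger pad.
Only numpy, scipy, OpenCV 4.12 (cv2) and the standard library are available. Lean on these libraries where they do the work, as an engineer would, in place of code of your own. Each camera call takes 0.05 s, during which the arm holds its last target. There are 200 camera calls.

## Task

Set the carburettor upright in the middle of the round inspection stand, without dropping it, and let go of it. Then draw the yellow torch out of the tool block and finish still holding it in the air, leaning about 45 degrees, its lens pointing straight at the carburettor's open throat from about 10 cm away and touching nothing but the gripper. Leave the other tools and containers where they are.

Things in the scene. Friction and masses are not known exactly. Their poses are not given: they have to be found in the camera images.
- carb: Aluminium carburettor, 66 mm tall, 0.35 kg, upright on the mat, left or right of the stand. Origin: centre of underside; z up. Flange 46 (x) by 66 (y) by 8 mm high; on it a barrel of 42 mm outside diameter, open at the top. Beside it at +y a brass chamber with stud (48 mm high, out to 46 mm), at -y a dark block with brass screw (33 mm high, out to 41 mm). Grip the barrel on its free +x and -x sides.
- carb_throat (a point): Centre of the carburettor's open throat: on the barrel's axis at the height of its upper rim, 66 mm above its underside.
- stand: Fixed inspection stand: dark round foot (90 mm diameter, 10 mm high), thin post, aluminium disc of 60 mm diameter on top. Origin: centre of its underside on the table.
- stand_top (a point): Centre of the stand's top disc (upper face), 60 mm above the table.
- rack: Fixed wooden tool block 230 (x) by 60 (y) by 70 mm high, right or left of the stand, opposite to the carburettor. Origin: centre of its underside. Three square wells of 38 mm, 58 mm deep (floor 12 mm above the table), in a row along its x axis at -75, 0 and +75 mm, hold the torch, a screwdriver and a chisel in any order.
- torch: Yellow pocket torch 150 mm long with black tail cap, about 0.13 kg, standing lens down in one well of the block, its tail about 92 mm above the block's top. Origin: centre of the lens face; z runs from the lens to the tail (the beam goes along -z). Head 34 mm diameter for the first 30 mm, then a plain round handle of 25 mm diameter up to the tail.
- torch_tail (a point): Centre of the torch's tail end, 150 mm from the lens.
- driver: Bystander: screwdriver standing in the block, red handle (33 mm diameter, 95 mm long) down, blade up, 165 mm in all. Origin: lower end; z up.
- chisel: Bystander: cold chisel standing in the block, round blue body (33 mm diameter, 105 mm long), flat steel edge up, 144 mm in all. Origin: lower end; z up.
- wrench: Bystander: steel wrench 190 mm long lying along its x axis beyond the stand. Origin: its underside, about mid-length.
- tape: Bystander: roll of blue tape lying flat, 90 mm diameter, 24 mm high, beyond the stand. Origin: centre of its underside.
- tub: Bystander: white hand-cleaner tub with red cap, 90 mm diameter, 110 mm tall, at the back. Origin: centre of its underside.
- bowl: Bystander: small brass float bowl (open cup), 60 mm diameter, 35 mm high, between robot and stand. Origin: centre of its underside.
- spray: Bystander: upright can with blue label, 60 mm diameter, 150 mm tall, at the back. Origin: centre of its underside.
There are look-alikes about, which are no part of the job. What is shaped like the torch but purple is not meant. Leave any green look-alike of the carb alone.

How it is judged:
By the outcome, as a careful person would: the job done as asked, in the order asked, and still so for the second after the job is handed in, while the arm keeps its last pose, push and grip.
It also fails if it takes over 58 s, if anything falls off the work surface, if the arm or the gripper's body presses on something with over 40 N, if the wrist force passes 120 N, or if a joint passes its speed limit or range.

## Working session

There is one attempt and no reset: what is moved stays moved. The work goes in short steps, Python scripts to look and compute and a tool call to move; the robot and the scene stay as the last step left them, time stands still between calls to the robot, and variables do not carry over. Pictures are saved under pics/ and viewed, at most 10 in all, crops included, and the job is handed in when it is done.

Besides the shell and the picture viewer there is one more tool, called after "Emit:" by a JSON object that holds its "method" and its "body". drive_tool: Moves the arm, as the interface text tells. Its arguments: {"type":"object","properties":{"rows":{"type":"array","items":{"type":"number"}},"grip_force":{"type":"number"}},"required":["rows"]}

```bash
ls; mkdir -p pics
cat > h.py <<'E'
import numpy as np, cv2, json
from cell import get_obs, read_camera, sign_off, tcp_to_tips
from scipy.spatial.transform import Rotation as R
def T(o):
    M=np.eye(4); M[:3,:3]=R.from_euler('xyz',o['tool_rot'],degrees=True).as_matrix(); M[:3,3]=o['tool_pos']; return M
def shot(name,f):
    o=get_obs(); c=read_camera(name); cv2.imwrite('pics/'+f+'.png',c['color'])
    C=c['cam_to_world'] if 'cam_to_world' in c else T(o)@np.array(c['mount'])
    d={k:float(c[k]) for k in('fov_y','cx','cy','k1')}; d['C']=np.array(C).tolist()
    json.dump(d,open('pics/'+f+'.json','w')); return o,c
def K(d):
    f=210/np.tan(np.radians(d['fov_y'])/2); return np.array([[f,0,d['cx']],[0,f,d['cy']],[0,0,1]]),np.array([d['k1'],0,0,0,0.])
def at(f,uv,z):
    d=json.load(open('pics/'+f+'.json')); k,D=K(d); C=np.array(d['C'])
    p=cv2.undistortPoints(np.array([[uv]],float),k,D)[0,0]
    r=C[:3,:3]@[p[0],-p[1],-1]; return C[:3,3]+r*(z-C[2,3])/r[2]
def proj(f,P):
    d=json.load(open('pics/'+f+'.json')); k,D=K(d); C=np.array(d['C'])
    q=(np.atleast_2d(P)-C[:3,3])@C[:3,:3]*[1,-1,-1]
    return cv2.projectPoints(q,np.zeros(3),np.zeros(3),k,D)[0][:,0]
E
python3 - <<'E'
from h import *
o,_=shot('scene','s1');shot('top','t1')
print(o,tcp_to_tips)
for f in('s1','t1'):print(open(f'pics/{f}.json').read())
a=cv2.imread('pics/s1.png');b=cv2.imread('pics/t1.png')
E
```

```text
pics
{'time_s': 0.0, 'qpos': array([77.64013282, 18.43985442, -4.01437147, 83.17553731,  1.29609806,
       78.54019348, -3.26129306]), 'joint_velocities': array([-0.04609295, -0.00805798, -0.03516712,  0.09557702,  0.09516025,
        0.08150387, -0.06803355]), 'effort': array([ 6.26011715e-04, -4.91288638e+01, -4.03749514e-01, -3.12528777e+01,
       -6.40699826e-02,  4.38582385e-02,  1.98097073e-04]), 'tool_pos': array([ 0.14797849, -0.63272103,  0.40364645]), 'tool_rot': array([-1.79889715e+02,  7.19492315e-03,  1.31674632e+01]), 'force': array([-0.38453341,  0.09892885,  0.14269467]), 'wrist_torque': array([-0.01895061,  0.0495379 ,  0.00276668]), 'grasp_force': 0.0, 'grip_width': 0.08726985952642194} 0.1822
{"fov_y": 44.1412373152235, "cx": 271.6371719945915, "cy": 207.11322574911753, "k1": -0.1825863607611384, "C": [[0.06714670632815913, -0.5230410396911694, 0.8496583964323903, 1.4844478222205093], [0.9976541912357194, 0.023827691594496707, -0.06417441720094241, -0.0648374558999225], [0.013320455663490192, 0.8519743610649668, 0.5234140364461569, 0.704483637105256], [0.0, 0.0, 0.0, 1.0]]}
{"fov_y": 53.11471585644461, "cx": 272.50928573917685, "cy": 212.06631370301923, "k1": -0.07659272706552198, "C": [[-0.010199457046961877, 0.9967717463296984, -0.07963703155436258, 0.45697011107128693], [-0.9996012663385017, -0.01226061126806141, -0.025435914487145064, -0.024228268730068017], [-0.02633019958927484, 0.07934584507191822, 0.9964993514596044, 1.180936236848017], [0.0, 0.0, 0.0, 1.0]]}
```

View pics/s1.png

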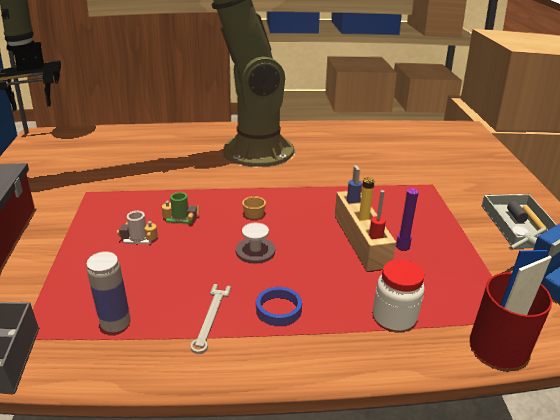

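View pics/t1.png

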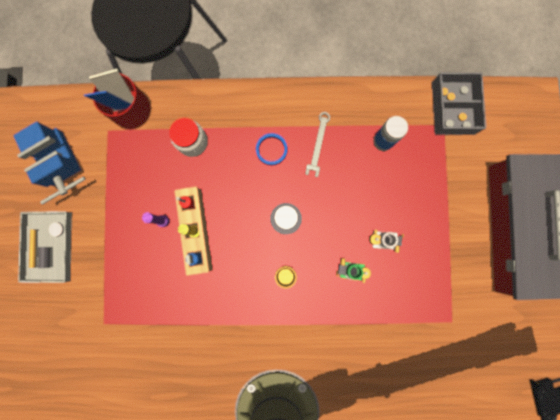

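The silver carb is at top (387,240) / scene (137,228), and its green look-alike at top (353,271). The yellow torch is in the middle well at top (188,230) / scene (368,200), and a purple look-alike stands on the mat at top (155,219). The silver and yellow ones fit the description; I'll confirm in one enlarged crop.

Run:
```python
from h import *
t=cv2.imread('pics/t1.png');s=cv2.imread('pics/s1.png')
r=lambda im,x,y,w,h:cv2.resize(im[y:y+h,x:x+w],(400,300),interpolation=cv2.INTER_CUBIC)
cv2.imwrite('pics/c1.png',np.vstack([np.hstack([r(t,340,215,80,60),r(t,250,190,80,60)]),np.hstack([r(t,140,180,132,99),r(s,100,180,120,90)])]))
```

```text
(no output)
```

View pics/c1.png

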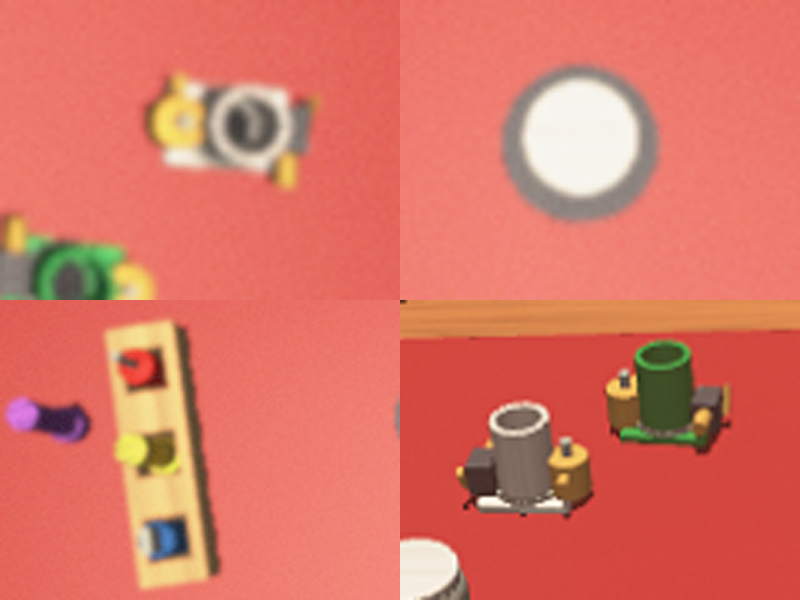

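Run:
```python
from h import *
np.set_printoptions(precision=4,suppress=True)
print('throat',at('t1',(390,240),.066),'scene',at('s1',(100+119*.3,180+118*.3),.066))
print('chamber',at('t1',(376,239.4),.043),'green',at('t1',(354.4,271.4),.066))
print('stand',at('t1',(286.2,217.6),.06), at('s1',(256,231),.06))
print('rack L/R ends top', [at('t1',(140+x*.33,180+y*.33),.07) for x,y in((107,30),(168,20),(208,272),(142,287))])
print('tail',at('t1',(183.2,228.5),.162),at('s1',(368.5,183),.162))
print('purple',at('t1',(140+22*.33,180+115*.33),.15))
print('red',at('t1',(140+140*.33,180+68*.33),.107),'bowl',at('t1',(286,277),.03),'tub',at('t1',(185,133),.11),'blue',at('t1',(140+162*.33,180+238*.33),.117))
```

```text
throat [ 0.4681 -0.306   0.066 ] scene [ 0.4702 -0.3027  0.066 ]
chamber [ 0.4704 -0.2739  0.043 ] green [ 0.3868 -0.2097  0.066 ]
stand [ 0.5313 -0.0321  0.06  ] [ 0.5373 -0.0271  0.06  ]
rack L/R ends top [array([0.6089, 0.2653, 0.07  ]), array([0.6169, 0.2106, 0.07  ]), array([0.3948, 0.1746, 0.07  ]), array([0.3821, 0.2328, 0.07  ])]
tail [0.5007 0.2209 0.162 ] [0.5127 0.2207 0.162 ]
purple [0.5285 0.315  0.15  ]
red [0.5706 0.2267 0.107 ] bowl [ 0.3714 -0.0297  0.03  ] tub [0.7538 0.231  0.11  ] blue [0.426 0.205 0.117]
```

Confirmed: the silver carb has its brass chamber toward +y (yaw about -4°), and the torch is in the middle well. I'll move above the carb.

Emit:
{"method": "drive_tool", "body": {"rows": [0.048,-0.031,0,0,0,0,1,0.048,-0.031,0,0,0,0,1,0.048,-0.031,0,0,0,0,1,0.048,-0.031,0,0,0,0,1,0.048,-0.031,0,0,0,0,1]}}

```text
time_s: 0.72
tool_pos: [0.3474, -0.4257, 0.4044]
tool_rot: [-180.0, 0.0, 13.2]
force: [0.9, -0.9, -0.0]
grip_width: 0.0875
grasp_force: 0.0
```

Emit:
{"method": "drive_tool", "body": {"rows": [0.048,-0.031,0,0,0,0,1,0.048,-0.031,0,0,0,0,1,0.048,-0.031,0,0,0,0,1,0,0,0,0,0,-0.18,1,0,0,0,0,0,-0.18,1]}}

```text
time_s: 1.35
tool_pos: [0.466, -0.3029, 0.4042]
tool_rot: [-180.0, 0.0, 34.3]
force: [-0.6, 0.9, 0.1]
grip_width: 0.0871
grasp_force: 0.0
```

Emit:
{"method": "drive_tool", "body": {"rows": [0,0,0,0,0,-0.18,1,0,0,0,0,0,-0.18,1,0,0,0,0,0,-0.18,1,0,0,0,0,0,-0.18,1,0,0,0,0,0,-0.18,1]}}

```text
time_s: 1.98
tool_pos: [0.4653, -0.3039, 0.4042]
tool_rot: [-179.9, -0.0, 85.7]
force: [0.1, 0.0, -0.1]
grip_width: 0.0873
grasp_force: 0.0
```

Emit:
{"method": "drive_tool", "body": {"rows": [0,0,0,0,0,0,1,0,0,0,0,0,0,1]}}

```text
time_s: 2.22
tool_pos: [0.4654, -0.304, 0.4045]
tool_rot: [-180.0, -0.0, 85.2]
force: [-0.1, 0.2, -0.3]
grip_width: 0.0874
grasp_force: 0.0
```

Run:
```python
from h import *
o,_=shot('wrist','w1')
print(o['time_s'],o['tool_pos'],o['tool_rot'],o['qpos'])
print(proj('w1',[[.469,-.304,.066],[.387,-.21,.066]]))
```

```text
2.225 [ 0.46537845 -0.30396173  0.40450297] [-1.79977853e+02 -9.16705611e-03  8.51891682e+01] [ 55.01434991   8.56520766 -27.0884861   95.96235768   4.00057642
  76.45612307  22.43473469]
[[286.93845541 191.06240633]
 [182.02346137  92.6303627 ]]
```

View pics/w1.png

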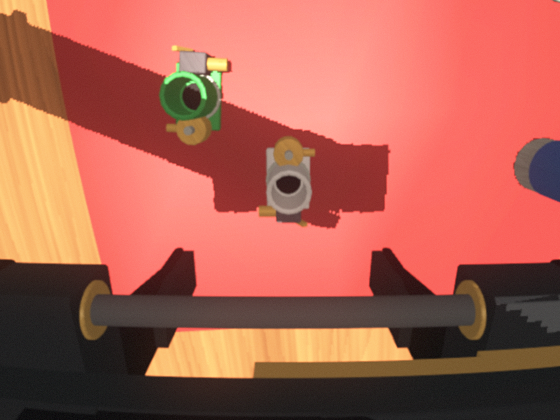

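Wrist view: silver throat rim centre (289,187), chamber stud (289,155), green look-alike at (190,95), clear of the fingers. My estimate is within a few mm.

Run:
```python
from h import *
np.set_printoptions(precision=4,suppress=True)
im=cv2.imread('pics/w1.png')[120:240,240:340]; cv2.imwrite('pics/c2.png',cv2.resize(im,(500,600),interpolation=cv2.INTER_CUBIC))
p=at('w1',(289,187),.066);q=at('w1',(289,155),.048);print(p,q,np.degrees(np.arctan2(-(q-p)[0],(q-p)[1])))
```

```text
[ 0.4712 -0.3004  0.066 ] [ 0.4736 -0.2741  0.048 ] -5.291049779214623
```

View pics/c2.png

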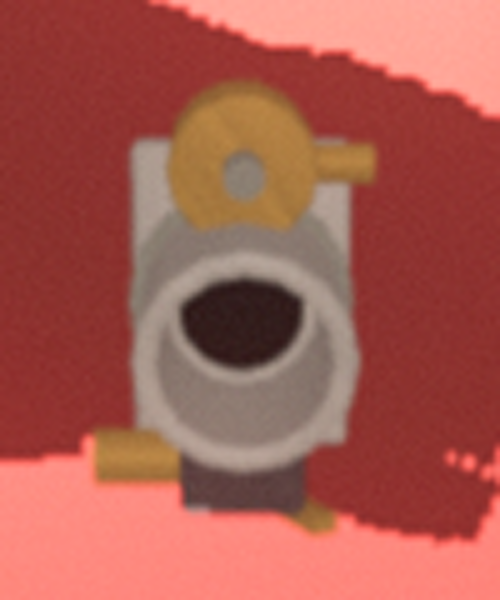

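Emit:
{"method": "drive_tool", "body": {"rows": [0,0.0055,0.05,0,0,0,1,0,0,0.05,0,0,0,1,0,0,0.045,0,0,0,1,0,0,0.035,0,0,0,1,0,0,0.015,0,0,0,1], "grip_force": 25}}

```text
time_s: 2.9
tool_pos: [0.4702, -0.304, 0.2076]
tool_rot: [-179.8, -0.1, 85.3]
force: [0.5, -0.1, 0.2]
grip_width: 0.0871
grasp_force: 0.0
```

Emit:
{"method": "drive_tool", "body": {"rows": [0,0,0,0,0,0,0.2,0,0,0,0,0,0,0.1,0,0,0,0,0,0,0,0,0,0,0,0,0,-0.3,0,0,0,0,0,0,-1]}}

```text
time_s: 3.52
tool_pos: [0.471, -0.3045, 0.2102]
tool_rot: [180.0, 0.0, 85.4]
force: [0.4, 1.3, 0.4]
grip_width: 0.0448
grasp_force: 0.0
```

Emit:
{"method": "drive_tool", "body": {"rows": [0,0,0,0,0,0,-1,0,0,0,0,0,0,-1,0,0,0,0,0,0,-1,0,0,0,0,0,0,-1]}}

```text
time_s: 4.03
tool_pos: [0.471, -0.3045, 0.2101]
tool_rot: [180.0, 0.0, 85.4]
force: [-1.8, 0.1, 3.8]
grip_width: 0.0406
grasp_force: 25.0
```

Emit:
{"method": "drive_tool", "body": {"rows": [0,0,-0.01,0,0,0,-1,0,0,-0.03,0,0,0,-1,0,0,-0.04,0,0,0,-1,0,0,-0.04,0,0,0,-1,0,0,-0.01,0,0,0,-1], "grip_force": 30}}

```text
time_s: 4.65
tool_pos: [0.4716, -0.3045, 0.3422]
tool_rot: [179.8, 0.1, 85.4]
force: [-0.4, 1.0, -3.9]
grip_width: 0.0408
grasp_force: 30.0
```

Emit:
{"method": "drive_tool", "body": {"rows": [0.02,0.003,0,0,0,0,-1,0.04,0.006,0,0,0,0,-1,0.04,0.006,0,0,0,0,-1,0.04,0.006,0,0,0,0,-1,0.04,0.006,0,0,0,0,-1]}}

```text
time_s: 5.28
tool_pos: [0.5117, -0.124, 0.3372]
tool_rot: [-179.8, -0.1, 85.5]
force: [-0.4, 0.0, -2.7]
grip_width: 0.041
grasp_force: 30.0
```

Emit:
{"method": "drive_tool", "body": {"rows": [0.04,0.006,0,0,0,0,-1,0.035,0.006,0,0,0,0,-1,0.02,0.002,0,0,0,0,-1,0,0,0,0,0,0,-1,0,0,0,0,0,0,-1]}}

```text
time_s: 5.9
tool_pos: [0.5334, -0.0342, 0.3383]
tool_rot: [-179.9, 0.0, 85.3]
force: [-0.0, -0.7, -3.8]
grip_width: 0.0406
grasp_force: 30.0
```

Run:
```python
from h import *
o,_=shot('wrist','w2');shot('scene','s2');shot('top','t2')
print(o['time_s'],o['tool_pos'],o['tool_rot'],o['qpos'],o['grip_width'])
a=cv2.imread('pics/w2.png');s=cv2.imread('pics/s2.png')[160:280,180:340]
t=cv2.imread('pics/t2.png')[180:255,240:340]
cv2.imwrite('pics/c3.png',np.hstack([cv2.resize(a[60:340,130:430],(400,373)),cv2.resize(s,(400,373),interpolation=2)]))
print(at('w1',(289.4,192),.066))
```

```text
5.9 [ 0.5333674  -0.03416748  0.33833912] [-1.79855535e+02  3.00814130e-02  8.53444662e+01] [ 36.26044899   9.96176975 -38.73968748 103.37667206   6.66822466
  69.100284    -9.11488906] 0.040613549097275194
[ 0.47115421 -0.30506311  0.066     ]
```

View pics/c3.png

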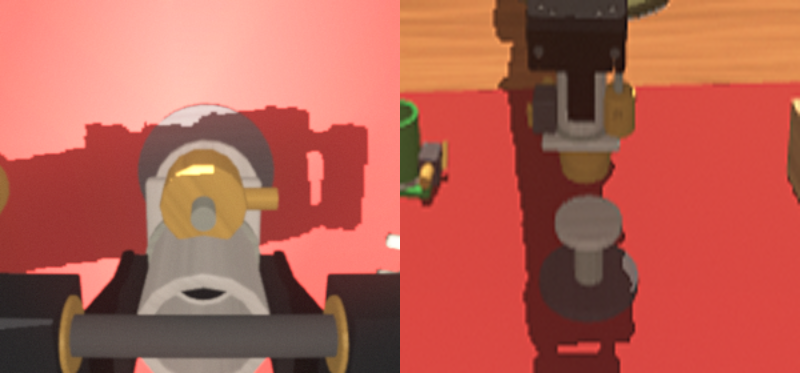

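Run:
```python
from h import *
np.set_printoptions(precision=4,suppress=True)
im=cv2.imread('pics/w2.png')[110:220,220:350]; s=cv2.imread('pics/s1.png')[210:270,220:300]
cv2.imwrite('pics/c4.png',np.hstack([cv2.resize(im,(400,338),interpolation=2),cv2.resize(s,(400,338),interpolation=2)]))
print(at('w2',(284,138),.006),at('w2',(130+138*.75,60+165*.75),.008),at('w2',(130+273*.75,60+165*.75),.008))
print(at('s2',(255.2,231.4),.06))
for c in((.534,-.031),(.537,-.029)):
  a=np.radians(np.arange(0,360,45)); print(proj('w2',np.c_[c[0]+.045*np.cos(a),c[1]+.045*np.sin(a),.01+0*a]).round(1).tolist())
```

```text
[0.5375 0.014  0.006 ] [ 0.49   -0.0218  0.008 ] [ 0.5788 -0.0291  0.008 ]
[ 0.5388 -0.029   0.06  ]
[[335.4, 186.3], [318.4, 151.3], [279.9, 138.8], [244.2, 157.4], [233.3, 194.5], [252.0, 227.2], [288.2, 238.1], [322.2, 221.8]]
[[338.7, 183.8], [321.8, 148.7], [283.2, 136.1], [247.4, 154.8], [236.4, 192.0], [255.1, 224.9], [291.3, 235.8], [325.5, 219.4]]
```

View pics/c4.png

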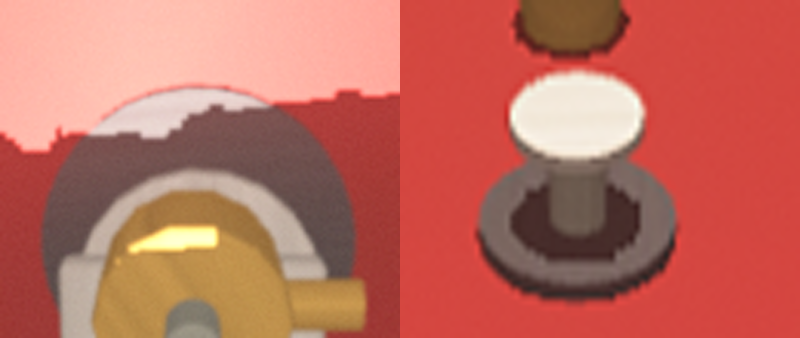

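Run:
```python
from h import *
np.set_printoptions(precision=4,suppress=True)
z=.338-.2095+.008
p=at('w2',(240,194.5),z);q=at('w2',(324.5,193.5),z); m=(p+q)/2; d=(q-p)/np.linalg.norm(q-p)
print(p,q,np.linalg.norm(q-p),'centre',m[:2]-.033*np.array([-d[1],d[0]]))
a=np.radians([0,90,180]); print(proj('w2',np.c_[.534+.03*np.cos(a),-.031+.03*np.sin(a),.06+0*a]))
```

```text
[ 0.5131 -0.0001  0.1365] [ 0.5569 -0.0031  0.1365] 0.04388478953080479 centre [ 0.5327 -0.0345]
[[324.5835 203.3469]
 [281.0028 166.7791]
 [244.3718 209.663 ]]
```

Emit:
{"method": "drive_tool", "body": {"rows": [0.003,0.001,0.015,0,0,0,-1,0,0,0.02,0,0,0,-1,0,0,0.015,0,0,0,-1,0,0,0.008,0,0,0,-1,0,0,0.004,0,0,0,-1]}}

```text
time_s: 6.68
tool_pos: [0.5353, -0.0308, 0.2772]
tool_rot: [-180.0, -0.0, 85.4]
force: [0.4, -0.6, -3.4]
grip_width: 0.0407
grasp_force: 30.0
```

Emit:
{"method": "drive_tool", "body": {"rows": [0,0,0.002,0,0,0,-1,0,0,0.0015,0,0,0,-1,0,0,0,0,0,0,-1]}}

```text
time_s: 7.05
tool_pos: [0.5354, -0.0307, 0.2745]
tool_rot: [180.0, 0.0, 85.4]
force: [0.3, -0.1, -2.9]
grip_width: 0.0406
grasp_force: 30.0
```

Emit:
{"method": "drive_tool", "body": {"rows": [0,-0.001,0.002,0,0,0,-1,0,0,0.001,0,0,0,-1,0,0,0,0,0,0,-1]}}

```text
time_s: 7.42
tool_pos: [0.5342, -0.0307, 0.2712]
tool_rot: [-180.0, 0.0, 85.4]
force: [0.1, 0.5, -3.4]
grip_width: 0.0407
grasp_force: 30.0
```

Emit:
{"method": "drive_tool", "body": {"rows": [0,0,0.001,0,0,0,-1,0,0,0,0,0,0,-1]}}

```text
time_s: 7.68
tool_pos: [0.5343, -0.0306, 0.2701]
tool_rot: [-180.0, 0.0, 85.4]
force: [0.5, -0.2, -1.9]
grip_width: 0.0404
grasp_force: 30.0
```

Emit:
{"method": "drive_tool", "body": {"rows": [0,0,0.001,0,0,0,-1,0,0,0,0,0,0,-1]}}

```text
time_s: 7.92
tool_pos: [0.5343, -0.0306, 0.27]
tool_rot: [-180.0, 0.0, 85.4]
force: [-3.1, 0.1, 6.1]
grip_width: 0.0409
grasp_force: 30.0
```

Contact is at the expected height. I'll relieve the push slightly, release and rise.

Emit:
{"method": "drive_tool", "body": {"rows": [0,0,-0.0007,0,0,0,-1,0,0,0,0,0,0,0.1,0,0,0,0,0,0,0.5,0,0,0,0,0,0,1,0,0,0,0,0,0,1]}}

```text
time_s: 8.55
tool_pos: [0.5344, -0.0306, 0.2699]
tool_rot: [180.0, 0.0, 85.4]
force: [0.4, 0.9, -0.7]
grip_width: 0.07
grasp_force: 0.0
```

Emit:
{"method": "drive_tool", "body": {"rows": [0,0,0,0,0,0,1,0,0,-0.015,0,0,0,1,0,0,-0.04,0,0,0,1,0,0,-0.05,0,0,0,1,0,0,-0.05,0,0,0,1]}}

```text
time_s: 9.18
tool_pos: [0.534, -0.0303, 0.4276]
tool_rot: [179.9, 0.0, 85.4]
force: [0.9, -0.9, -0.5]
grip_width: 0.0869
grasp_force: 0.0
```

Run:
```python
from h import *
np.set_printoptions(precision=4,suppress=True)
o,_=shot('wrist','w3');shot('scene','s3')
print(o['time_s'],o['tool_pos'],o['tool_rot'],o['qpos'],o['grip_width'])
a=cv2.imread('pics/w3.png');s=cv2.imread('pics/s3.png')
cv2.imwrite('pics/c5.png',np.hstack([cv2.resize(a[100:300,170:400],(400,348)),cv2.resize(s[160:270,190:316],(400,348),interpolation=2)]))
print(proj('w3',[[.534,-.031,.126],[.534,-.031,.06]]),proj('s3',[[.534,-.031,.126]]))
```

```text
9.175 [ 0.534  -0.0303  0.4276] [179.9357   0.0156  85.3855] [ 37.2065   6.1853 -39.2773  96.4429   4.0115  78.7264  -7.3027] 0.08686790942372935
[[282.4886 203.0633]
 [282.3731 184.7013]] [[254.0585 204.7505]]
```

View pics/c5.png

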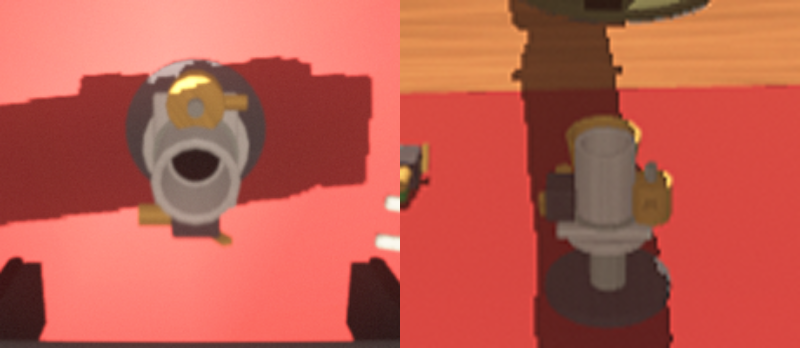

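The carb stands upright, its rim within about 1 px of the predicted point. Now to the torch.

Emit:
{"method": "drive_tool", "body": {"rows": [0.05,-0.01,0,0,0,0,1,0.05,-0.01,0,0,0,0,1,0.05,-0.01,0,0,0,0,1,0.05,-0.01,0,0,0,0,1,0.05,-0.01,0,0,0,0,1]}}

```text
time_s: 9.9
tool_pos: [0.5041, 0.2241, 0.4255]
tool_rot: [179.9, 0.0, 85.3]
force: [0.2, 0.1, 0.9]
grip_width: 0.087
grasp_force: 0.0
```

Emit:
{"method": "drive_tool", "body": {"rows": [0,0,0,0,0,-0.18,1,0,0,0,0,0,-0.18,1,0,0,0,0,0,-0.18,1,0,0,0,0,0,-0.18,1,0,0,0,0,0,-0.18,1]}}

```text
time_s: 10.52
tool_pos: [0.5045, 0.2227, 0.4253]
tool_rot: [-180.0, 0.0, 137.3]
force: [0.2, 0.1, 0.2]
grip_width: 0.0869
grasp_force: 0.0
```

Emit:
{"method": "drive_tool", "body": {"rows": [0,0,0,0,0,-0.18,1,0,0,0,0,0,-0.18,1,0,0,0,0,0,-0.18,1,0,0,0,0,0,-0.18,1,0,0,0,0,0,-0.18,1]}}

```text
time_s: 11.15
tool_pos: [0.5045, 0.2226, 0.4252]
tool_rot: [-180.0, 0.0, -171.2]
force: [-0.5, 0.0, 0.2]
grip_width: 0.0867
grasp_force: 0.0
```

Emit:
{"method": "drive_tool", "body": {"rows": [0,0,0,0,0,0,1,0,0,0,0,0,0,1]}}

```text
time_s: 11.4
tool_pos: [0.5046, 0.2226, 0.425]
tool_rot: [-180.0, 0.0, -171.7]
force: [0.2, 0.0, -0.6]
grip_width: 0.087
grasp_force: 0.0
```

Run:
```python
from h import *
np.set_printoptions(precision=4,suppress=True)
o,_=shot('wrist','w4')
print(o['time_s'],o['tool_pos'],o['tool_rot'],o['qpos'])
print(proj('w4',[[.504,.222,.162],[.504,.222,.07]]))
```

```text
11.4 [0.5046 0.2226 0.425 ] [-179.9885    0.0075 -171.6797] [ 29.5245  14.4049 -64.6602  93.9435  13.2092  80.0465  61.5768]
[[282.1453 217.0241]
 [282.2299 186.9355]]
```

View pics/w4.png

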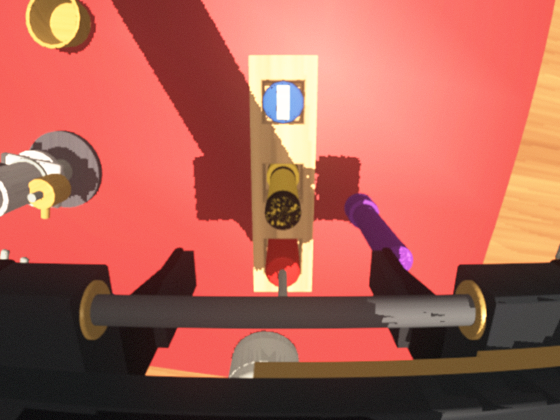

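The torch tail cap is at (283,211) and the rack is vertical in view, so the fingers close across the block. Purple stands at (360,210), outside them.

Run:
```python
from h import *
print(at('w4',(283,211),.162),at('w4',(283,205),.152),json.load(open('pics/w4.json'))['C'],at('w4',(283,102),.156),at('w4',(283,272),.177))
```

```text
[0.49950344 0.22195667 0.162     ] [0.49802941 0.22175642 0.152     ] [[-0.14336082143280324, -0.9471681887009119, -0.2869147908197538, 0.4253680293967904], [0.9896704300330575, -0.1373033036808924, -0.04123399952094123, 0.21083677105389934], [-0.00033881601532019263, -0.28986242445571275, 0.9570682630263952, 0.4048353992535315], [0.0, 0.0, 0.0, 1.0]] [0.42622017 0.21131413 0.156     ] [0.53899718 0.22767903 0.177     ]
```

Emit:
{"method": "drive_tool", "body": {"rows": [0.0045,0,0.03,0,0,0,0.5,0,0,0.035,0,0,0,0.5,0,0,0.03,0,0,0,0.5,0,0,0.025,0,0,0,0.5,0,0,0.014,0,0,0,0.5], "grip_force": 15}}

```text
time_s: 12.08
tool_pos: [0.4999, 0.2217, 0.2897]
tool_rot: [-180.0, -0.1, -171.6]
force: [-0.4, 0.5, 0.5]
grip_width: 0.0655
grasp_force: 0.0
```

Emit:
{"method": "drive_tool", "body": {"rows": [0,0,0,0,0,0,0,0,0,0,0,0,0,-0.2,0,0,0,0,0,0,-0.4,0,0,0,0,0,0,-0.6,0,0,0,0,0,0,-1]}}

```text
time_s: 12.7
tool_pos: [0.5003, 0.222, 0.2912]
tool_rot: [-180.0, 0.0, -171.5]
force: [-0.4, -0.4, 0.2]
grip_width: 0.0251
grasp_force: 15.0
```

Emit:
{"method": "drive_tool", "body": {"rows": [0,0,0,0,0,0,-1,0,0,0,0,0,0,-1,0,0,0,0,0,0,-1]}}

```text
time_s: 13.08
tool_pos: [0.5003, 0.222, 0.2912]
tool_rot: [-180.0, 0.0, -171.5]
force: [-0.3, -1.3, 3.5]
grip_width: 0.0244
grasp_force: 15.0
```

Emit:
{"method": "drive_tool", "body": {"rows": [0,0,-0.01,0,0,0,-1,0,0,-0.025,0,0,0,-1,0,0,-0.04,0,0,0,-1,0,0,-0.04,0,0,0,-1,0,0,-0.035,0,0,0,-1], "grip_force": 30}}

```text
time_s: 13.7
tool_pos: [0.4999, 0.222, 0.4425]
tool_rot: [-180.0, 0.0, -171.5]
force: [-0.3, 0.8, -0.3]
grip_width: 0.0242
grasp_force: 30.0
```

Emit:
{"method": "drive_tool", "body": {"rows": [0,0,-0.01,0.05,0,0,-1,0,0,0,0.1,0,0,-1,0,0,0,0.1,0,0,-1,0,0,0,0,0,0,-1]}}

```text
time_s: 14.2
tool_pos: [0.4996, 0.223, 0.4507]
tool_rot: [-165.7, -0.1, -171.4]
force: [-0.7, 1.2, -2.4]
grip_width: 0.0244
grasp_force: 30.0
```

Run:
```python
from h import *
np.set_printoptions(precision=4,suppress=True)
o=get_obs();print(o)
```

```text
{'time_s': 14.2, 'qpos': array([ 22.2189,  14.7625, -62.6036,  90.911 ,  25.1189,  90.2472,
        56.4891]), 'joint_velocities': array([ 1.4997, -0.2382, -0.1247,  0.0242, -2.008 , -1.4601,  0.7237]), 'effort': array([ -0.072 , -30.3279,  -6.5807, -30.8075,   1.5731,   1.0965,
        -0.1152]), 'tool_pos': array([0.4996, 0.223 , 0.4507]), 'tool_rot': array([-165.7423,   -0.0564, -171.3744]), 'force': array([-0.7039,  1.1609, -2.4024]), 'wrist_torque': array([ 0.5098, -0.062 , -0.0207]), 'grasp_force': 30.000024111941457, 'grip_width': 0.024408408057507262}
```

Emit:
{"method": "drive_tool", "body": {"rows": [0,0,0,0.1,0,0,-1,0,0,0,0.1,0,0,-1,0,0,0,0.05,0,0,-1,0,0,0,0,0,0,-1]}}

```text
time_s: 14.7
tool_pos: [0.5001, 0.2222, 0.4505]
tool_rot: [-151.5, -0.1, -171.5]
force: [0.1, 1.2, -0.9]
grip_width: 0.0244
grasp_force: 30.0
```

Run:
```python
from h import *
np.set_printoptions(precision=4,suppress=True)
o=get_obs();print(o['qpos'],o['tool_pos'],o['tool_rot'])
```

```text
[ 14.4394  17.2595 -59.6909  90.2818  37.3787  98.9178  52.0974] [0.5001 0.2222 0.4505] [-151.4956   -0.0757 -171.4663]
```

Emit:
{"method": "drive_tool", "body": {"rows": [0,0,0,0.1,0,0,-1,0,0,0,0.1,0,0,-1,0,0,0,0.088,0,0,-1,0,0,0,0,0,0,-1,0,0,0,0,0,0,-1]}}

```text
time_s: 15.32
tool_pos: [0.5004, 0.2217, 0.451]
tool_rot: [-135.0, -0.0, -171.5]
force: [1.1, 0.1, -1.4]
grip_width: 0.0248
grasp_force: 30.0
```

```bash
cat > err.py <<'E'
from h import *
np.set_printoptions(precision=4,suppress=True)
o=get_obs();print(o['qpos'],o['tool_pos'],o['tool_rot'],o['force'])
M=T(o); thr=np.array([.534,-.031,.126]); z=M[:3,2]; lens=M[:3,3]+z*.279
print('lens',lens,'tilt',np.degrees(np.arccos(-z[2])))
d=thr-lens; print('range',np.linalg.norm(d),'along',d@z,'off in tool xy',(M[:3,:3].T@d)[:2],'shift tool for 0.10:',M[:3,:3].T@(thr-.1*z-lens))
E
python3 err.py
```

```text
[  6.5198  20.3185 -56.1319  90.3751  50.3655 109.318   49.4737] [0.5004 0.2217 0.451 ] [-135.0107   -0.0066 -171.5373] [ 1.0784  0.1461 -1.3812]
lens [0.5294 0.0266 0.2537] tilt 44.989297550406086
range 0.14012048237108346 along 0.13102612616560483 off in tool xy [0.0039 0.0495] shift tool for 0.10: [0.0039 0.0495 0.031 ]
```

Emit:
{"method": "drive_tool", "body": {"rows": [0.001,0.0125,0.008,0,0,0,-1,0.001,0.0125,0.008,0,0,0,-1,0.001,0.0125,0.008,0,0,0,-1,0.001,0.012,0.007,0,0,0,-1,0,0,0,0,0,0,-1]}}

```text
time_s: 15.95
tool_pos: [0.4941, 0.2343, 0.3925]
tool_rot: [-134.8, -0.1, -171.5]
force: [0.1, -0.9, -0.8]
grip_width: 0.0248
grasp_force: 30.0
```

```bash
python3 err.py
python3 - <<'E'
from h import *
o,_=shot('wrist','w5');shot('scene','s5');shot('top','t5')
M=T(get_obs()); ax=[M[:3,3]+M[:3,2]*(.164+.115-s) for s in(0,.03,.15)]
for f in('w5','s5','t5'):print(f,proj(f,ax+[[.534,-.031,.126]]).round(1).tolist())
a=[cv2.imread(f'pics/{f}5.png') for f in 'wst']
r=lambda im,x,y,w,h,W,H:cv2.resize(im[y:y+h,x:x+w],(W,H),interpolation=2)
cv2.imwrite('pics/c6.png',np.vstack([np.hstack([r(a[1],200,110,160,120,400,300),r(a[2],180,160,160,120,400,300)]),np.hstack([r(a[0],0,0,560,420,400,300),r(a[0],100,60,280,210,400,300)])]))
E
```

```text
[  4.4087  23.6247 -55.6062  94.2676  50.7986 106.5859  43.4547] [0.4941 0.2343 0.3925] [-134.8244   -0.1476 -171.4513] [ 0.1086 -0.929  -0.8045]
lens [0.523  0.0385 0.1958] tilt 45.17578272638429
range 0.0991317231535774 along 0.09912879934089405 off in tool xy [-0.0008 -0.0001] shift tool for 0.10: [-0.0008 -0.0001 -0.0009]
w5 [[280.8, 213.3], [280.6, 226.7], [278.9, 339.7], [282.3, 183.5]]
s5 [[286.8, 172.4], [297.0, 162.5], [338.6, 122.3], [254.1, 204.8]]
t5 [[256.5, 217.3], [246.8, 218.1], [203.5, 221.9], [285.9, 214.8]]
```

View pics/c6.png

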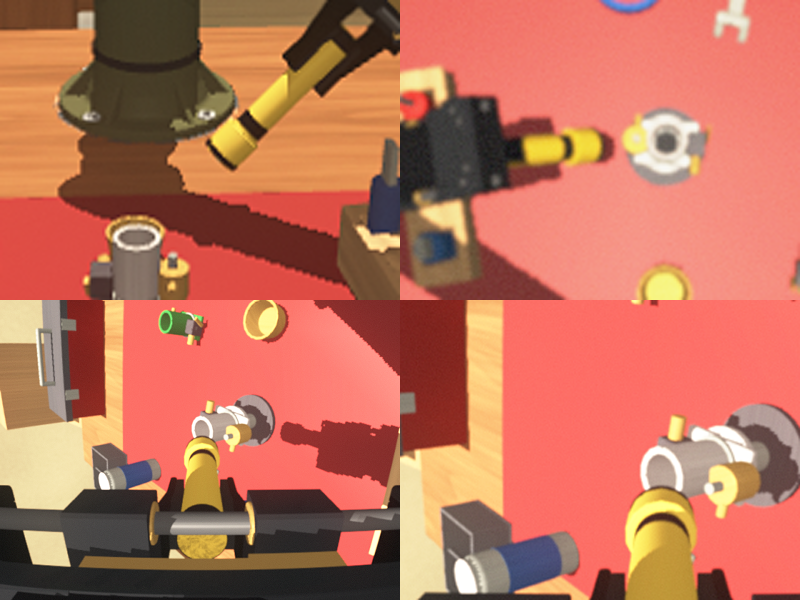

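Run:
```python
from h import *
h=cv2.cvtColor(cv2.imread('pics/w5.png'),cv2.COLOR_BGR2HSV)
M=T(get_obs())
for v in(205,212,220,240,250,260,270,280):
  m=np.where((h[v,230:340,0]>18)&(h[v,230:340,0]<35)&(h[v,230:340,1]>120))[0]+230
  print(v,m.min(),m.max(),(m.min()+m.max())/2)
for s in(.02,.06,.1): print(s,proj('w5',[M[:3,3]+M[:3,2]*(.279-s)+M[:3,:3]@[dx,dy,0] for dx,dy in((0,-.0125),(0,.0125),(0.0125,0),(0,0))]).round(1).tolist())
```

```text
205 262 328 295.0
212 259 304 281.5
220 258 306 282.0
240 262 303 282.5
250 260 303 281.5
260 260 305 282.5
270 257 308 282.5
280 256 309 282.5
0.02 [[262.7, 221.8], [298.7, 221.9], [280.7, 204.6], [280.7, 221.9]]
0.06 [[259.1, 243.7], [301.6, 243.7], [280.3, 223.6], [280.3, 243.7]]
0.1 [[254.0, 274.9], [305.7, 275.0], [279.8, 251.2], [279.8, 275.0]]
```

```bash
python3 err.py; python3 -c "
from cell import *
print(sign_off())"
```

```text
[  4.4479  23.5234 -55.6263  94.1376  50.8234 106.6174  43.4796] [0.4945 0.2342 0.3943] [-134.8496    0.0308 -171.5055] [-0.8476 -0.8536 -0.4445]
lens [0.5238 0.0386 0.1975] tilt 45.15041424121427
range 0.10035296008728997 along 0.10034673210402464 off in tool xy [0.0002 0.0011] shift tool for 0.10: [0.0002 0.0011 0.0003]
the job is handed in; nothing more can be done
None
```

The job is handed in: the carburettor stands upright and released in the middle of the stand, and the gripper holds the yellow torch leaning 45°, its lens 100 mm from the throat and aimed within about 1 mm by my measurements.

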